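# Screw the filler plug into the humidifier tank

## Task

Take the orange filler plug from its stand and close the filler neck of the white humidifier tank with it. Set it upright in the neck, press it lightly down against the spring valve and turn it backward (counter-clockwise) until you feel its thread start drop in, then turn it forward (clockwise) until the flange sits fully home on the neck, never forcing it; let go and leave the tubs and the bottle alone.

Things in the scene. Friction and masses are not known exactly. Their poses are not given: they have to be found in the camera images.
- plug: Orange filler plug, 0.12 to 0.2 kg, upright in the stand. Origin: centre of the underside of its round flange (72 mm across, 5 mm thick); z up along its axis, x along its grip bar. Below the flange a shank 35 mm across reaches 22 mm down, a 24 mm nose 26 mm down. Right-handed: clockwise from above screws it in.
- bar (a point): Middle of the plug's straight grip bar: 56 mm long along x, 14 mm thick along y, 28 mm high along z, standing on the flange (5 to 33 mm above the plug's origin).
- lugs (a point): On the plug's axis, level with its four round thread lugs (20 mm below its origin): radial studs 6 mm thick, 50 mm across over the tips, along the plug's x and y axes, both ways.
- neck (a point): Centre of the rim of the tank's grey filler neck, 140 mm above the table, z up; where the plug's origin must finally be. Neck 66 mm across outside, bore 54 mm. More than 60 N between plug and tank damages the thread: press 5 to 12 N, stop turning at 0.3 N m. After the drop turn forward 46 to 62 degrees: sinking 0.1 mm a degree, the last 16 level, where it holds by itself, then a wall.
- thread (a point): On the neck's axis, level with the top of its inner four-start thread; turned by an unknown angle. Every 90 degrees: a land (its top rises 3 mm as the plug turns counter-clockwise; plug origin 10 to 14 mm above the rim there), then a 28 degree gap where lugs drop (origin 3 to 5 mm above the rim if pressed), then a 2 mm stop wall (origin 19 mm up on its top), which lugs also meet turning clockwise on a land.
- valve_top (a point): Top of the spring valve in the neck, on its axis, at rest 12 mm below the rim. It pushes up on the plug's nose: from 2.2 N when the plug's origin is 14 mm above the rim to 4.3 N when home (150 N/m). A plug whose lugs are not under the lands is pushed up again when let go.
- tank: White humidifier tank, fixed, 180 x 160 mm, 104 mm high without the neck, blue foot band; origin on the table under the neck's axis, z up.
- stand: Steel and aluminium rinsing stand, fixed: foot 96 mm across, tube 68 mm across with 57 mm bore, 45 mm high, in which the plug hangs by its flange. Origin on the table under its axis.
- tub_a: Bystander: clear culture tub with orange fungus and lid, 80 mm across, 59 mm high, loose; origin at the centre of its underside.
- tub_b: Bystander: a second such tub.
- bottle: Bystander: white bottle with blue cap, 60 mm across, 150 mm high, loose; origin at the centre of its underside.
Not all that is in view belongs to the job. Several things have the shape of the plug; the one meant has the colours described above.

How it is judged:
On the way, in this order (a step that is already met when the one before it is completed fails the run):
1. the plug is lifted out of its stand (distance between plug and stand above 0.12 m), for 0.1 s.
2. the plug's thread start has dropped into the neck (flange less than 7 mm above the rim, plug within 4 mm of the neck's axis) (z of plug in the frame of neck below 0.007 m and horizontal distance between plug and neck below 0.004 m), for 0.1 s.
At the end, for the whole second after the job is handed in: The plug sits in the neck, screwed under the thread, upright within 0.05 rad, its flange within 1.5 mm of the rim and within 4 mm of the neck's axis, released and at rest (z of plug in the frame of neck between -0.0025 and 0.0015 m and horizontal distance between plug and neck below 0.004 m and angle between plug's own z axis and vertical below 0.05 rad and linear speed of plug below 0.01 m/s and angular speed of plug below 0.1 rad/s); the robot touches nothing.
It fails at once if the plug is forced: more than 60 N between plug and tank (contact force between plug and tank above 60 N).
It fails at once if a tub or the bottle is moved by more than 20 mm or tipped (distance of any of tub_a, tub_b, bottle from where it was at the start of the episode above 0.02 m or angle between any of tub_a, tub_b, bottle's own z axis and vertical above 0.3 rad).
It also fails if it takes over 64 s, if anything falls off the work surface, if the arm or the gripper's body presses on something with over 40 N, if the wrist force passes 120 N, or if a joint passes its speed limit or range.

## Robot

A 6-joint arm with a two-finger parallel gripper is mounted at the origin on the work surface. World frame = base frame: x ahead of the robot, y to its left, z up, the work surface at z = 0. Lengths are in m, angles in rad, forces in N, time in s.
With the tool pointing down it reaches from about 0.35 to 0.875 m from the base axis. Payload 4.2 kg.
Tool frame: the origin (TCP) lies midway between the tips of the shut fingers; the grasp point (between the pads) lies 19 mm behind it; x points along the fingers, z is the direction in which the jaws open and shut, and the axes are right-handed (so a half turn about x gives the same grasp; the last joint's range is limited). The gripper opens to 87 mm and grips with 3 to 60 N. Pads are 19 mm wide; open, the fingers measure 117 mm over their backs; the gripper's body (75 mm by 190 mm) begins 51 mm behind the grasp point.
Start: joints at [-1.048, 0.385, 0.008, 0, -1.194, -0.259], TCP at [0.163, -0.603, 0.223] pointing down, gripper open.
Joint ranges: [-3.14, 3.14], [-1.21, 2.06], [-1.07, 1.41], [-3.16, 2.05], [-2.99, -0.16], [-3.1, 3.1]. Speed limits (rad/s): [2.79, 2.79, 3.14, 3.14, 3.14, 3.14].

## Interface

Orientations are given as a unit quaternion [w, x, y, z].
In Python, from workcell import manip gives the robot as it stands.
- The arm moves only by the tool carry_out, never from a script. Its argument "moves" is a list that holds one entry, the list of rows, each a list of 7 numbers: the closure, from 0 (fully open) to 1 (shut), then the shift along the tool's x, y, z in m, then the turn, a rotation vector about the tool's x, y, z in degrees. In form: [[[hand, tx, ty, tz, ax, ay, az], ...]]. A call has 1 to 8 rows; each row is the pose to reach, as a shift and turn from the pose commanded when the call began, along the tool's axes at that moment; what a row does not reach only later rows make up. A row lasts 1/10 s, in which the tool goes at most 50 mm and 8.59 degrees, less where a joint would pass 70% of its speed; a pose out of reach is approached as far as the arm can. A call with a gripper value outside its range is refused whole. The fingers move at their own pace and stop on an object; "grip_force" is the grip in N (left out, the last holds). Time passes only in rows, so rows that repeat a pose let the fingers close. It gives the time, the measured TCP pose, the force and the opening at its end, in the units of the state.
- manip.read_state(): the state, without advancing time (a new reading comes with each control period).
- manip.get_image(name): name is "side" or "top"; returns the picture (480x640x3 uint8, red, green, blue); there is no depth.
- manip.camera_params(name): a dict with "fx", "fy", "cx", "cy" (pixels), "R" (3x3) and "t" (3): a world point X has camera coordinates R X + t. Camera axes: x right, y down, z forward; pixel columns grow to the right and rows downward; lengths in m; the calibration is good to about 2 mm. A picture is of the moment at which its call begins. camera_params takes no time and is no camera call.
- manip.sign_off(): hands the job in, once; it reports no verdict.
Trained networks look in the newest picture that a camera, given by its name, has taken for a name from the list of things; names that differ only in an ending like _2 or _b are one class to them, and where a whole thing is asked for, a point or a joint stands for the part that bears it (a point fixed in the world has none). Each returns a list of dicts, best first, with "confidence" (0 to 1); they miss things now and then, are a little off and sometimes report something else, mostly with a low value. They report only what shows in the picture. A call takes as long as a camera call. They do not tell look-alikes from the thing itself.
- manip.boxes_of(camera, label): "xyz" ([x, y, z] in m, in the coordinates of the camera as it stood for that picture, good to about 4 mm: the middle of the surface that is visible of it).
- manip.masks_of(camera, label): "region" (480x640 bool, what is visible of it).
- manip.place_of(camera, label): "xyz" ([x, y, z] in m, in the coordinates of the camera as it stood for that picture, good to about 4 mm: a listed point, or the origin of a listed thing).
The state is a dict: "time_s": time; "joint_pos": joint angles; "dq": joint speeds; "joint_torque": joint torques, N m; "eef_pos": TCP position; "ee_rot": TCP orientation; "force": force on the tool from outside, world axes, zero at the start; "ft_torque": the same for the moment, N m; "width": finger opening in m.
Only numpy, scipy, OpenCV 4.12 (cv2) and the standard library are available. Lean on these libraries where they do the work, as an engineer would, in place of code of your own. Each camera call takes 0.05 s, during which the arm holds its last target. There are 200 camera calls.

## Working session

There is one attempt and no reset: what is moved stays moved. The work goes in short steps, Python scripts to look and compute and a tool call to move; the robot and the scene stay as the last step left them, time stands still between calls to the robot, and variables do not carry over. Pictures are saved under pics/ and viewed, about 8 in all and at most 12, crops included, and the job is handed in when it is done.

Besides the shell and the picture viewer there is one more tool, called as name([rows], argument=value, ...), one row to a line, values as JSON. carry_out: Moves the arm, as the interface text tells. Its arguments: {"type":"object","properties":{"moves":{"type":"array","items":{"type":"array","items":{"type":"array","items":{"type":"number"}}}},"grip_force":{"type":"number"}},"required":["moves"]}

```bash
mkdir -p pics; cat > h.py <<'E'
from workcell import manip
import numpy as np, cv2
def w(cam,p):
    c=manip.camera_params(cam); return np.array(c["R"]).T@(np.array(p)-np.array(c["t"]))
def px(cam,X):
    c=manip.camera_params(cam); p=np.array(c["R"])@np.array(X)+np.array(c["t"]); return c["fx"]*p[0]/p[2]+c["cx"],c["fy"]*p[1]/p[2]+c["cy"]
def ray(cam,u,v,z):
    c=manip.camera_params(cam);R=np.array(c["R"]);o=-R.T@np.array(c["t"]);d=R.T@np.array([(u-c["cx"])/c["fx"],(v-c["cy"])/c["fy"],1]);return o+d*(z-o[2])/d[2]
def save(cam,n):
    im=manip.get_image(cam); cv2.imwrite(f"pics/{n}.png",im[...,::-1]); return im
E
python3 - <<'E'
from h import *
np.set_printoptions(precision=4,suppress=True)
for c in("top","side"):
    save(c,c+"0")
    for l in ("plug","bar","neck","stand","tank","tub_a","bottle"):
        for d in manip.place_of(c,l): 
            X=w(c,d["xyz"]); print(c,l,round(d["confidence"],2),X,np.round(px(c,X)))
print(manip.read_state())
E
```

```text
top plug 0.87 [ 0.5064 -0.3551  0.0268] [483. 313.]
top plug 0.84 [ 0.5037 -0.2192  0.0466] [414. 316.]
top bar 0.92 [ 0.5034 -0.3587  0.0452] [489. 314.]
top bar 0.79 [ 0.5085 -0.2203  0.0603] [416. 314.]
top neck 0.93 [0.54   0.1742 0.1399] [187. 301.]
top stand 0.92 [ 0.5026 -0.2198 -0.0027] [410. 317.]
top tank 0.85 [0.5414 0.1741 0.0003] [210. 303.]
top tank 0.57 [ 0.52   -0.0036 -0.0018] [300. 311.]
top tub_a 0.9 [ 0.5199 -0.0037 -0.0019] [300. 311.]
top tub_a 0.75 [0.7318 0.1533 0.    ] [222. 209.]
top bottle 0.66 [ 0.7463 -0.1612  0.0004] [374. 198.]
side plug 0.97 [ 0.5032 -0.3557  0.0264] [424. 234.]
side plug 0.71 [ 0.506  -0.2156  0.0479] [403. 257.]
side plug 0.23 [ 0.7469 -0.1582  0.0029] [278. 264.]
side bar 0.95 [ 0.5003 -0.3566  0.0476] [426. 225.]
side bar 0.61 [ 0.5039 -0.2218  0.0636] [405. 248.]
side neck 0.6 [0.5355 0.1758 0.1434] [286. 338.]
side stand 0.65 [ 0.5049 -0.2204  0.0026] [403. 276.]
side tank 0.72 [0.5365 0.1758 0.0012] [291. 419.]
side tub_a 0.95 [ 0.7383  0.1564 -0.0021] [182. 368.]
side tub_a 0.62 [ 0.5252 -0.0025  0.003 ] [349. 341.]
side bottle 0.65 [ 0.7478 -0.159  -0.    ] [278. 265.]
{'time_s': 0.8, 'joint_pos': array([-1.0484,  0.3846,  0.0079, -0.    , -1.194 , -0.2585]), 'dq': array([ 0.0006,  0.0009,  0.0005, -0.0016,  0.0018,  0.0005]), 'joint_torque': array([  0.0001, -39.0408,  18.7611,   4.224 ,   0.0156,  -0.    ]), 'eef_pos': array([ 0.163 , -0.6034,  0.2226]), 'ee_rot': array([-0.4299,  0.5615, -0.4299, -0.5614]), 'force': array([-0.1853, -0.4092, -1.0391]), 'ft_torque': array([-0.0268,  0.0343,  0.0046]), 'width': 0.08732489734390424}
```

View pics/top0.png

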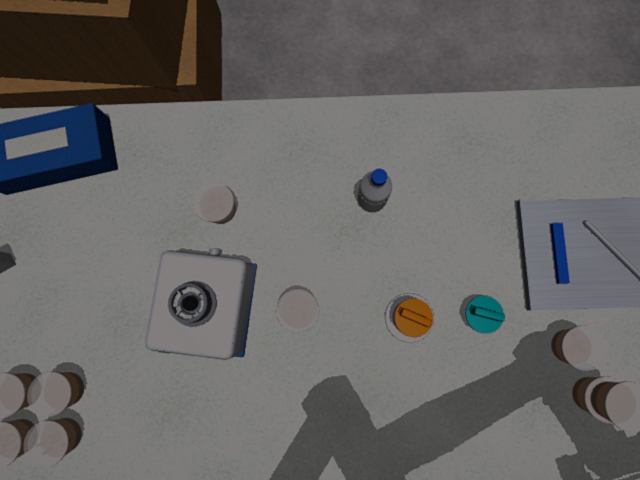

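View pics/side0.png

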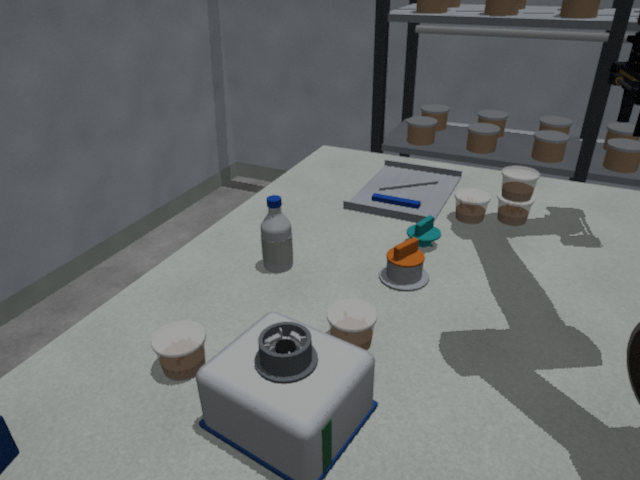

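Top view: the orange plug is in the stand at about (414,317), with a teal look-alike at (486,314). The neck is at (190,302), and one tub sits between them at (298,309). Next, close crops of the plug and neck.

```bash
python3 - <<'E'
from h import *
np.set_printoptions(precision=4,suppress=True)
im=cv2.imread("pics/top0.png")
a=cv2.resize(im[290:345,385:440],(400,400),interpolation=cv2.INTER_CUBIC)
b=cv2.resize(im[275:330,160:215],(400,400),interpolation=cv2.INTER_CUBIC)
cv2.imwrite("pics/crop.png",np.clip(np.hstack([a,b])*1.6,0,255))
hsv=cv2.cvtColor(im,cv2.COLOR_BGR2HSV)
m=((hsv[...,0]<18)&(hsv[...,1]>170)&(hsv[...,2]>60)).astype(np.uint8);m[:280]=0;m[360:]=0;m[:,:380]=0;m[:,450:]=0
ys,xs=np.nonzero(m);print(len(xs),xs.min(),xs.max(),ys.min(),ys.max())
c=max(cv2.findContours(m,0,1)[0],key=cv2.contourArea);e=cv2.minEnclosingCircle(c);print(e,ray("top",*e[0],.05))
for X in([.505,-.219,.05],[.505,-.219,.078],[.538,.175,.14]):print(px("top",X),px("side",X))
cp=manip.camera_params("top");print(cp["fx"],-np.array(cp["R"]).T@cp["t"])
cp=manip.camera_params("side");print(cp["fx"],-np.array(cp["R"]).T@cp["t"])
E
```

```text
1132 394 432 299 336
((413.0799865722656, 317.0799865722656), 19.321937561035156) [ 0.5025 -0.2171  0.05  ]
(np.float64(414.02465703835026), np.float64(315.6612394000608)) (np.float64(403.96988776731916), np.float64(255.19152147253743))
(np.float64(416.8968697178859), np.float64(315.66536522040843)) (np.float64(404.97318037804837), np.float64(242.3004025779864))
(np.float64(186.64296507232825), np.float64(302.57287417732186)) (np.float64(284.56424906576615), np.float64(339.5794919340538))
435.5556979351864 [ 0.5095 -0.0692  0.8698]
511.7677824723296 [0.284  0.5887 0.5543][ WARN:0@0.058] global loadsave.cpp:1063 imwrite_ Unsupported depth image for selected encoder is fallbacked to CV_8U.
```

View pics/crop.png

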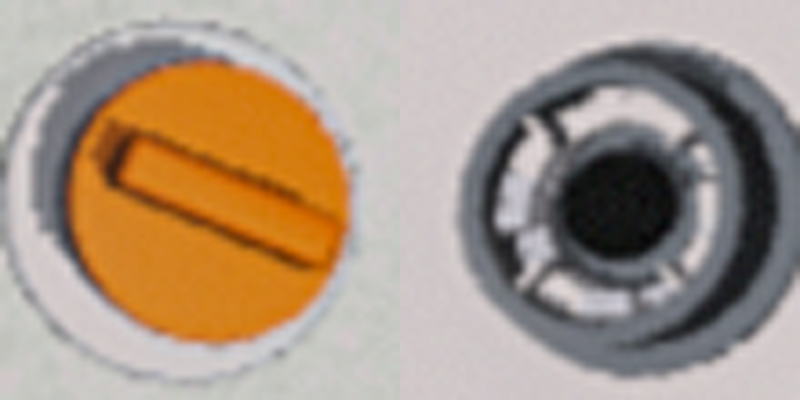

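The flange centre is near crop (209,202) and the bar runs about 68° from world x. The neck rim centre is near crop (601,202), and the stop walls show at about 42° mod 90. That puts the plug at ≈(0.5025,-0.2185) and the neck at ≈(0.538,0.174). Lugs kept at 68° (equal to -22°) would land on a land.

```bash
cat > go.py <<'E'
from h import *
import sys
from scipy.spatial.transform import Rotation as Ro
np.set_printoptions(precision=4,suppress=True)
def delta(target,jaw,ref=None):
    """shift (m), turn (deg) in tool axes to TCP target, tool down, jaw axis at angle jaw (deg)"""
    s=manip.read_state();q=s["ee_rot"];R=Ro.from_quat([q[1],q[2],q[3],q[0]]);M=R.as_matrix()
    j=np.radians(jaw);z=np.array([np.cos(j),np.sin(j),0]);x=np.array([0,0,-1.]);T=np.c_[x,np.cross(z,x),z]
    print("jaw now",np.degrees(np.arctan2(M[1,2],M[0,2])),"xaxis",M[:,0],"q",s["joint_pos"],"p",s["eef_pos"],"F",s["force"],"t",s["time_s"],s["width"])
    print("shift",M.T@(np.array(target)-s["eef_pos"]),"turn",np.degrees((R.inv()*Ro.from_matrix(T)).as_rotvec()))
if __name__=="__main__":
    a=list(map(float,sys.argv[1:])); delta(a[:3],a[3])
E
python3 go.py .5025 -.2185 .2 -21.8;python3 go.py .5025 -.2185 .2 158.2
```

```text
jaw now 105.12011387198734 xaxis [ 0.     -0.0001 -1.    ] q [-1.0484  0.3846  0.0079 -0.     -1.194  -0.2585] p [ 0.163  -0.6034  0.2226] F [-0.1853 -0.4092 -1.0391] t 0.8 0.08732489734390424
shift [ 0.0226 -0.4281  0.283 ] turn [126.9201  -0.001    0.0051]
jaw now 105.12011387198734 xaxis [ 0.     -0.0001 -1.    ] q [-1.0484  0.3846  0.0079 -0.     -1.194  -0.2585] p [ 0.163  -0.6034  0.2226] F [-0.1853 -0.4092 -1.0391] t 0.8 0.08732489734390424
shift [ 0.0226 -0.4281  0.283 ] turn [-53.0799  -0.0043  -0.0009]
```

carry_out([
  [[0.3,0,-0.04,0.026,-5,0,0],[0.3,0.003,-0.08,0.053,-11,0,0],[0.3,0.005,-0.12,0.08,-17,0,0],[0.3,0.008,-0.16,0.106,-23,0,0],[0.3,0.01,-0.2,0.132,-29,0,0],[0.3,0.012,-0.24,0.159,-35,0,0],[0.3,0.015,-0.28,0.185,-41,0,0],[0.3,0.018,-0.32,0.212,-47,0,0]],
])

```text
time_s: 1.6
eef_pos: [0.4178, -0.3137, 0.2049]
ee_rot: [-0.169, 0.687, -0.169, -0.686]
force: [1.1, -1.4, 0.3]
width: 0.0607
```

```bash
python3 go.py .5025 -.2185 .12 158.2
```

```text
jaw now 152.36897183831977 xaxis [ 0.001  -0.0005 -1.    ] q [-0.3331  0.2243 -0.2696  0.0002 -1.0757 -0.1493] p [ 0.4178 -0.3137  0.2049] F [ 1.0964 -1.3982  0.2636] t 1.6 0.060668316612656925
shift [ 0.085  -0.1236 -0.0308] turn [-5.831  -0.0648 -0.0027]
```

carry_out([
  [[0.3,0,-0.04,-0.01,-2,0,0],[0.3,0.01,-0.08,-0.02,-4,0,0],[0.3,0.04,-0.12,-0.03,-5.8,0,0],[0.3,0.075,-0.1236,-0.0308,-5.8,0,0],[0.3,0.085,-0.1236,-0.0308,-5.8,0,0],[0.3,0.085,-0.1236,-0.0308,-5.8,0,0]],
])

```text
time_s: 2.2
eef_pos: [0.5004, -0.2204, 0.1182]
ee_rot: [0.135, -0.693, 0.136, 0.696]
force: [0.3, -0.2, -0.3]
width: 0.061
```

```bash
python3 - <<'E'
from h import *
a=save("top","t1");b=save("side","s1")
a=cv2.resize(a[270:350,375:455],(400,400),interpolation=cv2.INTER_CUBIC)
b=cv2.resize(b[190:290,355:455],(400,400),interpolation=cv2.INTER_CUBIC)
cv2.imwrite("pics/c1.png",np.clip(np.hstack([a,b])[...,::-1]*1.3,0,255).astype(np.uint8))
E
python3 go.py .5025 -.2185 .053 158.2
```

```text
jaw now 157.88169362061473 xaxis [ 0.0019 -0.001  -1.    ] q [-0.1193  0.3523 -0.3226  0.001  -0.8939 -0.2673] p [ 0.5022 -0.2214  0.1209] F [ 0.1806 -0.4497 -0.0174] t 2.3 0.061323040152264946
shift [ 0.0679 -0.0028  0.0009] turn [-0.3183 -0.1197 -0.013 ]
```

View pics/c1.png

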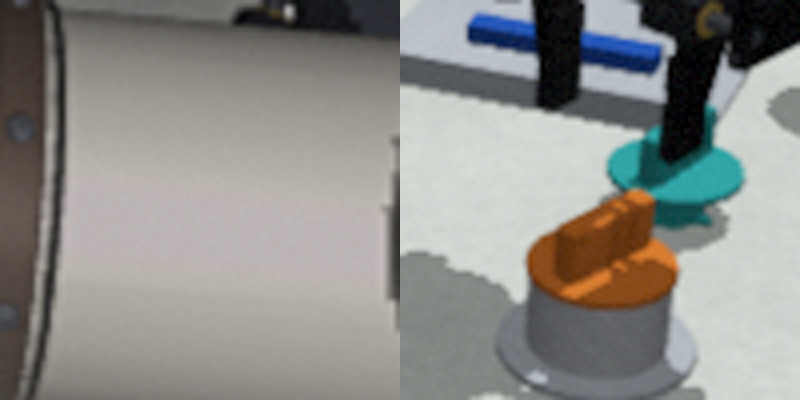

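carry_out([
  [[0.3,0.02,-0.002,0.001,-0.3,0,0],[0.3,0.04,-0.002,0.001,-0.3,0,0],[0.3,0.055,-0.002,0.001,-0.3,0,0],[0.3,0.065,-0.002,0.001,-0.3,0,0],[0.3,0.065,-0.002,0.001,-0.3,0,0],[0.3,0.065,-0.002,0.001,-0.3,0,0]],
])

```text
time_s: 2.9
eef_pos: [0.5023, -0.2188, 0.0558]
ee_rot: [-0.134, 0.695, -0.134, -0.694]
force: [0.7, -0.1, 1.0]
width: 0.0609
```

carry_out([
  [[1,0,0,0,0,0,0],[1,0,0,0,0,0,0],[1,0,0,0,0,0,0],[1,0,0,0,0,0,0],[1,0,0,0,0,0,0],[1,0,0,0,0,0,0]],
], grip_force=45)

```text
time_s: 3.5
eef_pos: [0.5015, -0.2181, 0.0546]
ee_rot: [-0.134, 0.694, -0.134, -0.694]
force: [-0.3, -0.5, -0.3]
width: 0.0211
```

```bash
python3 go.py .5025 -.2185 .27 158.2
```

```text
jaw now 158.2177514667028 xaxis [ 0.  0. -1.] q [-0.1137  0.4363 -0.3948 -0.     -0.7397 -0.2664] p [ 0.5015 -0.2181  0.0546] F [-0.2736 -0.4786 -0.3189] t 3.5 0.0211002139780073
shift [-0.2154 -0.     -0.0011] turn [0.0178 0.     0.0006]
```

Fingers are still closing; wait for them.

carry_out([
  [[1,0,0,0,0,0,0],[1,0,0,0,0,0,0],[1,0,0,0,0,0,0],[1,0,0,0,0,0,0]],
])

```text
time_s: 3.9
eef_pos: [0.5017, -0.2182, 0.0546]
ee_rot: [-0.134, 0.694, -0.134, -0.694]
force: [0.0, -0.0, 0.3]
width: 0.0134
```

carry_out([
  [[1,-0.01,0,0,0,0,0],[1,-0.03,0,0,0,0,0],[1,-0.06,0,0,0,0,0],[1,-0.1,0,0,0,0,0],[1,-0.14,0,0,0,0,0],[1,-0.18,0,0,0,0,0],[1,-0.2,0,0,0,0,0],[1,-0.2,0,0,0,0,0]],
])

```text
time_s: 4.7
eef_pos: [0.5029, -0.2186, 0.2589]
ee_rot: [-0.133, 0.697, -0.134, -0.691]
force: [-0.3, -0.2, -1.6]
width: 0.0138
```

```bash
python3 - <<'E'
from h import *
b=save("side","s2")
cv2.imwrite("pics/c2.png",np.clip(cv2.resize(b[120:300,330:510],(600,600),interpolation=cv2.INTER_CUBIC)[...,::-1]*1.3,0,255).astype(np.uint8))
for d in manip.place_of("side","plug")+manip.place_of("side","bar"): print(d["confidence"],w("side",d["xyz"]))
E
python3 go.py .538 .174 .255 170
```

```text
0.7 [ 0.50737146 -0.35829826  0.02854092]
0.67 [ 0.50477531 -0.22148201  0.26898932]
0.56 [ 0.50466684 -0.35742361  0.04647691]
jaw now 158.1907052281536 xaxis [-0.0027  0.0013 -1.    ] q [-0.1139  0.2302 -0.1355 -0.001  -1.208  -0.2664] p [ 0.5004 -0.2178  0.2532] F [-0.2785  0.5263 -2.3605] t 4.85 0.013693924965363645
shift [-0.0014 -0.3777  0.1106] turn [-11.8093   0.1707   0.0273]
```

View pics/c2.png

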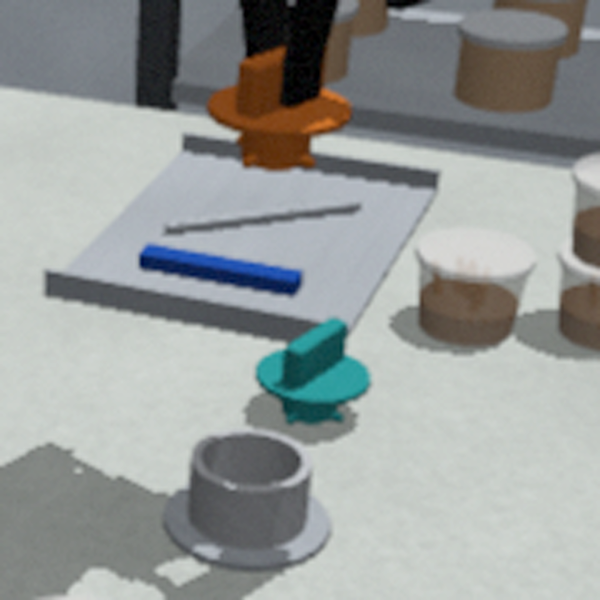

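Gripped and lifted, with the plug upright in the fingers at crop (280,110) and the stand empty. Now to above the neck.

carry_out([
  [[1,0,-0.035,0.01,-1,0,0],[1,0,-0.08,0.023,-3,0,0],[1,0,-0.125,0.036,-5,0,0],[1,0,-0.17,0.05,-7,0,0],[1,0,-0.215,0.063,-9,0,0],[1,0,-0.26,0.076,-10,0,0],[1,0,-0.305,0.089,-11,0,0],[1,0,-0.345,0.101,-12,0,0]],
])

```text
time_s: 5.65
eef_pos: [0.5346, 0.1415, 0.2524]
ee_rot: [0.059, -0.703, 0.061, 0.706]
force: [0.2, -0.9, -1.1]
width: 0.0135
```

```bash
python3 go.py .538 .174 .2 170
```

```text
jaw now 170.2915085867905 xaxis [-0.0038 -0.0018 -1.    ] q [ 0.5516  0.2441 -0.119  -0.0005 -1.2119 -0.7209] p [0.5346 0.1415 0.2524] F [ 0.1742 -0.8809 -1.066 ] t 5.65 0.013468277181248099
shift [ 0.0523 -0.0327  0.002 ] turn [ 0.2918  0.1995 -0.1397]
```

carry_out([
  [[1,0.005,-0.02,0.001,0,0,0],[1,0.015,-0.033,0.002,0,0,0],[1,0.035,-0.033,0.002,0,0,0],[1,0.04,-0.033,0.002,0,0,0],[1,0.04,-0.033,0.002,0,0,0],[1,0.04,-0.033,0.002,0,0,0]],
])

```text
time_s: 6.25
eef_pos: [0.5397, 0.1717, 0.2148]
ee_rot: [-0.061, 0.705, -0.061, -0.704]
force: [0.6, -0.5, 0.1]
width: 0.0136
```

```bash
python3 - <<'E'
from h import *
b=save("side","s3");a=save("top","t3")
b=cv2.resize(b[230:410,200:380],(400,400),interpolation=cv2.INTER_CUBIC)
a=cv2.resize(a[250:350,137:237],(400,400),interpolation=cv2.INTER_CUBIC)
cv2.imwrite("pics/c3.png",np.clip(np.hstack([b,a])[...,::-1]*1.3,0,255).astype(np.uint8))
for l in("plug","lugs","neck"):
  for d in manip.place_of("side",l): print(l,d["confidence"],w("side",d["xyz"]))
E
python3 go.py .538 .174 .16 170
```

```text
plug 0.78 [ 0.50474144 -0.35782348  0.02640842]
plug 0.63 [0.53884003 0.17171443 0.20744281]
lugs 0.56 [0.53721263 0.17213323 0.18601675]
lugs 0.32 [0.54118622 0.16970957 0.22610523]
lugs 0.21 [ 0.73772267  0.15822508 -0.00195499]
neck 0.8 [0.53649158 0.17417789 0.14285949]
jaw now 170.18583502797904 xaxis [ 0.0013  0.0008 -1.    ] q [ 0.5951  0.2903 -0.1509  0.0001 -1.1281 -0.7664] p [0.5397 0.1724 0.2153] F [-0.0633  0.3274 -0.9554] t 6.5 0.013351876705312139
shift [ 0.0553 -0.0013  0.002 ] turn [ 0.1859 -0.0646  0.0555]
```

View pics/c3.png

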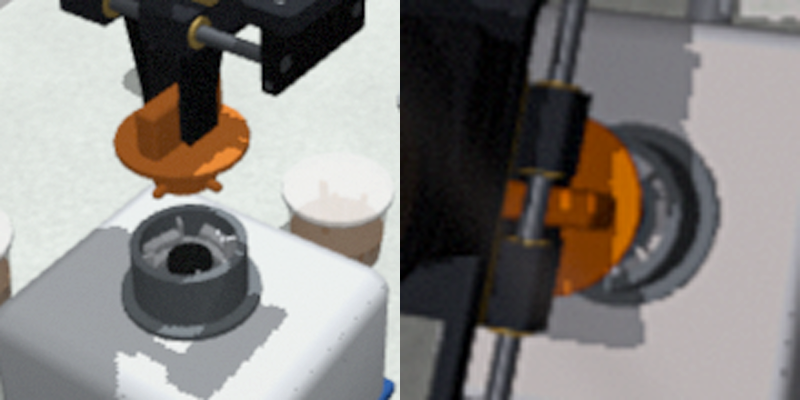

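```bash
python3 - <<'E'
from h import *
np.set_printoptions(precision=4,suppress=True)
for X in([.5397,.1724,.2081],[.538,.174,.14]): print(px("side",X),px("top",X))
print("top plug",ray("top",173.7,301.7,.2081),"side",ray("side",281.9,292.1,.2081))
print("neck top",ray("top",187.6,302.8,.14),"side",ray("side",285,336.2,.14))
E
```

```text
(np.float64(281.34320487410577), np.float64(292.690778500839)) (np.float64(173.48243578571868), np.float64(300.07629842160424))
(np.float64(284.9601780191742), np.float64(339.0882656626362)) (np.float64(187.23774627319514), np.float64(302.55521021464955))
top plug [0.5372 0.172  0.2081] side [0.5397 0.1711 0.2081]
neck top [0.5376 0.1734 0.14  ] side [0.5406 0.1692 0.14  ]
```

carry_out([
  [[1,0.015,-0.0005,0.001,0,0,0],[1,0.03,-0.0005,0.001,0,0,0],[1,0.038,-0.0005,0.001,0,0,0],[1,0.043,-0.0005,0.001,0,0,0],[1,0.046,-0.0005,0.001,0,0,0],[1,0.046,-0.0005,0.001,0,0,0]],
])

```text
time_s: 7.1
eef_pos: [0.5386, 0.1732, 0.1686]
ee_rot: [-0.06, 0.705, -0.06, -0.704]
force: [-0.1, 0.1, -0.8]
width: 0.0138
```

carry_out([
  [[1,0.001,0,0,0,0,0],[1,0.002,0,0,0,0,0],[1,0.003,0,0,0,0,0],[1,0.003,0,0,0,0,0]],
])

```text
time_s: 7.5
eef_pos: [0.5384, 0.1732, 0.1655]
ee_rot: [0.06, -0.705, 0.06, 0.705]
force: [0.6, -0.4, -1.3]
width: 0.0136
```

```bash
python3 go.py .539 .173 .16 170; python3 -c "
from h import *;s=manip.read_state();print(s['ft_torque'])"
```

```text
jaw now 170.2150114035989 xaxis [-0.0001 -0.     -1.    ] q [ 0.5976  0.3323 -0.2236 -0.     -1.0149 -0.7684] p [0.5384 0.1732 0.1655] F [ 0.6449 -0.407  -1.3092] t 7.5 0.013599162126091918
shift [ 0.0055  0.0001 -0.0006] turn [ 0.215   0.0042 -0.0008]
[-0.03690742  0.10837347 -0.00746003]
```

carry_out([
  [[1,0.001,0,0,0,0,0],[1,0.002,0,0,0,0,0],[1,0.002,0,0,0,0,0]],
])

```text
time_s: 7.8
eef_pos: [0.5386, 0.1732, 0.1637]
ee_rot: [-0.06, 0.705, -0.06, -0.704]
force: [0.3, 0.5, 0.1]
width: 0.0138
```

carry_out([
  [[1,0.001,0,0,0,0,0],[1,0.002,0,0,0,0,0],[1,0.002,0,0,0,0,0]],
])

```text
time_s: 8.1
eef_pos: [0.5386, 0.1732, 0.1616]
ee_rot: [-0.06, 0.705, -0.06, -0.704]
force: [-0.4, 0.4, 0.7]
width: 0.0139
```

carry_out([
  [[1,0.001,0,0,0,0,0],[1,0.001,0,0,0,0,0]],
])

```text
time_s: 8.3
eef_pos: [0.5386, 0.1732, 0.1609]
ee_rot: [-0.06, 0.705, -0.06, -0.704]
force: [-1.1, 1.3, 2.5]
width: 0.0137
```

carry_out([
  [[1,0.0005,0,0,0,0,0],[1,0.0005,0,0,0,0,0]],
])

```text
time_s: 8.5
eef_pos: [0.5386, 0.1732, 0.1608]
ee_rot: [-0.06, 0.705, -0.06, -0.704]
force: [-1.4, 0.1, 3.9]
width: 0.0135
```

carry_out([
  [[1,0.0005,0,0,0,0,0],[1,0.0005,0,0,0,0,0]],
])

```text
time_s: 8.7
eef_pos: [0.5387, 0.1733, 0.1607]
ee_rot: [-0.06, 0.705, -0.06, -0.704]
force: [-3.0, -0.1, 7.1]
width: 0.0136
```

```bash
cat > st.py <<'E'
from h import *
np.set_printoptions(precision=4,suppress=True)
s=manip.read_state();q=s["ee_rot"];from scipy.spatial.transform import Rotation as Ro
M=Ro.from_quat([q[1],q[2],q[3],q[0]]).as_matrix();print("jaw",np.degrees(np.arctan2(M[1,2],M[0,2])),"ax",M[:,0],"p",s["eef_pos"],"F",s["force"],"T",s["ft_torque"],"q",s["joint_pos"],s["time_s"])
E
python3 st.py
```

```text
jaw 170.24081618889056 ax [ 0.0009  0.0001 -1.    ] p [0.5387 0.1733 0.1607] F [-2.9702 -0.0659  7.1362] T [ 0.02    0.9892 -0.0113] q [ 0.5977  0.3369 -0.2303  0.0006 -1.0028 -0.7684] 8.7
```

carry_out([
  [[1,0,0,0.0005,-3,0,0],[1,-0.0003,0,0.0005,-6,0,0],[1,-0.0005,0,0.0005,-9,0,0],[1,-0.0005,0,0.0005,-9,0,0]],
])

```text
time_s: 9.1
eef_pos: [0.5388, 0.1738, 0.1616]
ee_rot: [-0.005, 0.708, -0.004, -0.706]
force: [-1.6, 0.5, 6.5]
width: 0.0132
```

```bash
python3 st.py
```

```text
jaw 179.291977193357 ax [ 0.0026  0.0012 -1.    ] p [0.5388 0.1738 0.1616] F [-1.5821  0.4815  6.4805] T [ 0.2718  0.8312 -0.0151] q [ 0.5985  0.3355 -0.23    0.0006 -1.0025 -0.6112] 9.1
```

carry_out([
  [[1,-0.0002,0,0.0003,-3,0,0],[1,-0.0004,0,0.0003,-6,0,0],[1,-0.0006,0,0.0003,-9,0,0],[1,-0.0006,0,0.0003,-9,0,0]],
])

```text
time_s: 9.5
eef_pos: [0.5388, 0.1739, 0.1624]
ee_rot: [0.051, 0.706, 0.052, -0.704]
force: [-2.0, 0.5, 6.5]
width: 0.0137
```

```bash
python3 st.py
```

```text
jaw -171.6921225455366 ax [ 0.0034  0.0014 -1.    ] p [0.5388 0.1739 0.1624] F [-1.9529  0.5116  6.5356] T [0.2204 0.6678 0.0352] q [ 0.5988  0.3344 -0.2295  0.0009 -1.0033 -0.4543] 9.5
```

carry_out([
  [[1,-0.0002,0,0.0003,-3,0,0],[1,-0.0004,0,0.0003,-6,0,0],[1,-0.0005,0,0.0003,-9,0,0],[1,-0.0005,0,0.0003,-9,0,0]],
])

```text
time_s: 9.9
eef_pos: [0.5385, 0.1739, 0.1617]
ee_rot: [0.106, 0.7, 0.106, -0.698]
force: [0.8, 0.8, 2.3]
width: 0.0141
```

```bash
python3 st.py
```

```text
jaw -162.76631240873087 ax [ 0.0028  0.0015 -1.    ] p [0.5385 0.1739 0.1617] F [0.8018 0.8173 2.3483] T [ 0.3255 -0.1951  0.0147] q [ 0.5989  0.3348 -0.2307  0.0004 -1.0022 -0.2983] 9.9
```

carry_out([
  [[1,0.001,0,0,-2,0,0],[1,0.002,0,0,-4,0,0],[1,0.003,0,0,-5,0,0],[1,0.004,0,0,-5,0,0],[1,0.005,0,0,-5,0,0],[1,0.005,0,0,-5,0,0]],
])

```text
time_s: 10.5
eef_pos: [0.5382, 0.1737, 0.1564]
ee_rot: [0.136, 0.695, 0.136, -0.693]
force: [2.9, 1.7, 2.4]
width: 0.0132
```

```bash
python3 st.py
```

```text
jaw -157.7975886721649 ax [ 0.002   0.0011 -1.    ] p [0.5382 0.1737 0.1564] F [2.9498 1.7322 2.3979] T [ 0.661  -0.6329  0.0433] q [ 0.5989  0.34   -0.2377  0.0003 -0.9909 -0.2115] 10.5
```

carry_out([
  [[1,0.001,0,-0.0005,0,0,0],[1,0.002,0,-0.0005,0,0,0],[1,0.003,0,-0.0005,0,0,0],[1,0.003,0,-0.0005,0,0,0]],
])

```text
time_s: 10.9
eef_pos: [0.5378, 0.1733, 0.1529]
ee_rot: [-0.136, -0.694, -0.136, 0.694]
force: [1.1, 1.9, 2.4]
width: 0.0136
```

carry_out([
  [[1,0.0005,0,0,0,0,0],[1,0.001,0,0,0,0,0],[1,0.001,0,0,0,0,0]],
])

```text
time_s: 11.2
eef_pos: [0.5378, 0.1734, 0.1523]
ee_rot: [-0.136, -0.694, -0.136, 0.694]
force: [0.8, 0.9, 3.5]
width: 0.0133
```

```bash
python3 st.py
```

```text
jaw -157.78816891160477 ax [-0.0001 -0.0001 -1.    ] p [0.5378 0.1734 0.1523] F [0.8108 0.8645 3.4791] T [ 0.4862 -0.315   0.0164] q [ 0.5986  0.3446 -0.2423  0.     -0.984  -0.2109] 11.2
```

carry_out([
  [[1,0.0007,0,0,0,0,0],[1,0.0007,0,0,0,0,0]],
])

```text
time_s: 11.4
eef_pos: [0.5379, 0.1734, 0.1521]
ee_rot: [0.136, 0.694, 0.136, -0.694]
force: [0.0, 1.1, 5.9]
width: 0.0137
```

```bash
python3 st.py; python3 - <<'E'
from h import *
for l in("plug","neck"):
  for d in manip.place_of("side",l) if manip.get_image("side") is not None else []: print(l,d["confidence"],w("side",d["xyz"]))
E
```

```text
jaw -157.77526476613616 ax [ 0.0002 -0.0001 -1.    ] p [0.5379 0.1734 0.1521] F [0.0345 1.0896 5.9421] T [ 0.4727  0.0236 -0.006 ] q [ 0.5986  0.3447 -0.2428  0.0003 -0.9832 -0.2109] 11.4
plug 0.95 [ 0.50429828 -0.35956947  0.02952051]
plug 0.86 [0.54024516 0.1725018  0.14570226]
```

carry_out([
  [[1,0.0003,0,0,3,0,0],[1,0.0006,0,0,6,0,0],[1,0.0009,0,0,9,0,0],[1,0.0009,0,0,9,0,0]],
])

```text
time_s: 12.0
eef_pos: [0.5375, 0.1729, 0.1512]
ee_rot: [-0.081, -0.702, -0.081, 0.703]
force: [-0.4, 0.4, 5.2]
width: 0.0139
```

```bash
python3 st.py
```

```text
jaw -166.8407896505066 ax [-0.0008 -0.001  -1.    ] p [0.5375 0.1729 0.1512] F [-0.3524  0.3976  5.2   ] T [ 0.2132  0.2564 -0.0793] q [ 0.5984  0.3454 -0.2444  0.0004 -0.9822 -0.369 ] 12.0
```

Sinking 0.1 mm per degree, as the thread should. Continue.

carry_out([
  [[1,0.0003,0,0,3,0,0],[1,0.0006,0,0,6,0,0],[1,0.0009,0,0,9,0,0],[1,0.0009,0,0,9,0,0]],
])

```text
time_s: 12.4
eef_pos: [0.5373, 0.1727, 0.1503]
ee_rot: [-0.026, -0.706, -0.025, 0.707]
force: [-0.9, 0.5, 6.1]
width: 0.0137
```

```bash
python3 st.py
```

```text
jaw -175.83913635671246 ax [-0.0011 -0.0013 -1.    ] p [0.5373 0.1727 0.1503] F [-0.9039  0.5145  6.091 ] T [ 0.073   0.3332 -0.0608] q [ 0.5984  0.3461 -0.2457  0.0005 -0.9807 -0.5261] 12.4
```

carry_out([
  [[1,0.0003,0,0,3,0,0],[1,0.0006,0,0,6,0,0],[1,0.0009,0,0,9,0,0],[1,0.0009,0,0,9,0,0]],
])

```text
time_s: 12.8
eef_pos: [0.5372, 0.1727, 0.1496]
ee_rot: [0.029, -0.706, 0.03, 0.707]
force: [-1.5, -0.8, 6.9]
width: 0.0134
```

```bash
python3 st.py
```

```text
jaw 175.1680518181238 ax [-0.0012 -0.0014 -1.    ] p [0.5372 0.1727 0.1496] F [-1.5177 -0.767   6.8766] T [ 0.0558  0.4622 -0.0589] q [ 0.5984  0.3468 -0.2468  0.0005 -0.979  -0.6831] 12.8
```

carry_out([
  [[1,0.0001,0,0,3,0,0],[1,0.0003,0,0,6,0,0],[1,0.0005,0,0,9,0,0],[1,0.0005,0,0,9,0,0]],
])

```text
time_s: 13.2
eef_pos: [0.5376, 0.1729, 0.1495]
ee_rot: [-0.085, 0.702, -0.085, -0.702]
force: [-1.3, 0.4, 9.3]
width: 0.0138
```

```bash
python3 st.py
```

```text
jaw 166.19286911030912 ax [-0.0001 -0.001  -1.    ] p [0.5376 0.1729 0.1495] F [-1.2969  0.3635  9.3069] T [ 0.1621  0.4402 -0.0004] q [ 0.5985  0.3469 -0.2468  0.0009 -0.9777 -0.84  ] 13.2
```

carry_out([
  [[1,0,0,0,3,0,0],[1,0,0,0,5,0,0],[1,0,0,0,7,0,0],[1,0,0,0,7,0,0]],
])

```text
time_s: 13.6
eef_pos: [0.5378, 0.173, 0.1495]
ee_rot: [-0.127, 0.696, -0.128, -0.695]
force: [-0.9, 1.0, 8.4]
width: 0.0133
```

```bash
python3 st.py
```

```text
jaw 159.2171167022984 ax [ 0.0002 -0.0009 -1.    ] p [0.5378 0.173  0.1495] F [-0.9089  1.0438  8.3901] T [0.1173 0.2753 0.0145] q [ 0.5985  0.3471 -0.2467  0.0011 -0.9774 -0.9618] 13.6
```

carry_out([
  [[1,0,0,0,2,0,0],[1,0,0,0,2,0,0]],
])

```text
time_s: 13.8
eef_pos: [0.5378, 0.173, 0.1495]
ee_rot: [-0.139, 0.693, -0.14, -0.693]
force: [-0.9, 0.8, 8.3]
width: 0.0134
```

```bash
python3 st.py
```

```text
jaw 157.22281496357257 ax [ 0.0003 -0.0009 -1.    ] p [0.5378 0.173  0.1495] F [-0.9153  0.776   8.3204] T [0.0797 0.2712 0.0527] q [ 0.5985  0.3471 -0.2467  0.0011 -0.9773 -0.9966] 13.8
```

carry_out([
  [[1,0,0,0,2,0,0],[1,0,0,0,2,0,0]],
])

```text
time_s: 14.0
eef_pos: [0.5378, 0.1729, 0.1495]
ee_rot: [-0.151, 0.691, -0.152, -0.69]
force: [-1.0, 0.2, 8.5]
width: 0.0133
```

```bash
python3 st.py
```

```text
jaw 155.2206677226472 ax [ 0.0003 -0.0009 -1.    ] p [0.5378 0.1729 0.1495] F [-0.969   0.1551  8.5166] T [0.1021 0.2824 0.0452] q [ 0.5984  0.3471 -0.2467  0.0011 -0.9773 -1.0315] 14.0
```

carry_out([
  [[1,0,0,0,2,0,0],[1,0,0,0,2,0,0]],
])

```text
time_s: 14.2
eef_pos: [0.5378, 0.173, 0.1495]
ee_rot: [-0.163, 0.688, -0.164, -0.688]
force: [0.2, 0.3, 8.0]
width: 0.0139
```

```bash
python3 st.py
```

```text
jaw 153.21950548747012 ax [ 0.0004 -0.0009 -1.    ] p [0.5378 0.173  0.1495] F [0.1622 0.3023 8.0492] T [0.112  0.2805 0.087 ] q [ 0.5984  0.3471 -0.2466  0.0011 -0.9772 -1.0665] 14.2
```

carry_out([
  [[1,0,0,0,2,0,0],[1,0,0,0,2,0,0]],
])

```text
time_s: 14.4
eef_pos: [0.5379, 0.173, 0.1495]
ee_rot: [-0.175, 0.685, -0.176, -0.685]
force: [1.1, 0.7, 8.4]
width: 0.0137
```

```bash
python3 st.py
```

```text
jaw 151.22200578979485 ax [ 0.0004 -0.0008 -1.    ] p [0.5379 0.173  0.1495] F [1.0896 0.7264 8.3812] T [ 0.1139  0.1924 -0.006 ] q [ 0.5984  0.3471 -0.2466  0.0011 -0.9772 -1.1013] 14.4
```

```bash
python3 - <<'E'
from h import *
b=save("side","s4");a=save("top","t4")
b=cv2.resize(b[270:390,225:345],(400,400),interpolation=cv2.INTER_CUBIC)
a=cv2.resize(a[250:350,137:237],(400,400),interpolation=cv2.INTER_CUBIC)
cv2.imwrite("pics/c4.png",np.clip(np.hstack([b,a])[...,::-1]*1.3,0,255).astype(np.uint8))
E
```

```text
(no output)
```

View pics/c4.png

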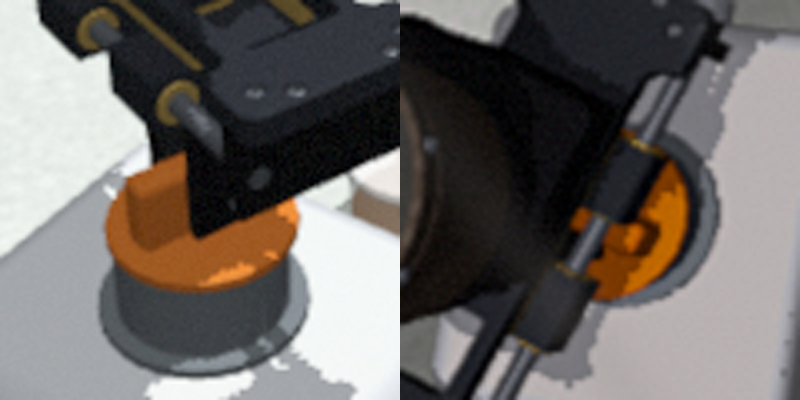

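The flange looks seated and the bar is still aligned with the fingers. No wall felt yet, so I'll keep turning in small steps.

carry_out([
  [[1,0,0,0,2,0,0],[1,0,0,0,3,0,0],[1,0,0,0,3,0,0]],
])

```text
time_s: 14.8
eef_pos: [0.5379, 0.173, 0.1495]
ee_rot: [-0.193, 0.68, -0.194, -0.68]
force: [-0.0, 0.5, 8.0]
width: 0.0134
```

```bash
python3 st.py
```

```text
jaw 148.24402050521994 ax [ 0.0005 -0.0009 -1.    ] p [0.5379 0.173  0.1495] F [-0.0084  0.4603  7.9994] T [0.1217 0.179  0.078 ] q [ 0.5984  0.3471 -0.2466  0.0012 -0.9772 -1.1533] 14.8
```

carry_out([
  [[1,0,0,0,2,0,0],[1,0,0,0,3,0,0],[1,0,0,0,3,0,0]],
])

```text
time_s: 15.1
eef_pos: [0.538, 0.1731, 0.1495]
ee_rot: [-0.211, 0.675, -0.211, -0.675]
force: [-0.2, 0.6, 7.5]
width: 0.014
```

```bash
python3 st.py
```

```text
jaw 145.262235404429 ax [ 0.0008 -0.0007 -1.    ] p [0.538  0.1731 0.1495] F [-0.1707  0.6411  7.5477] T [0.1716 0.1043 0.1336] q [ 0.5985  0.3472 -0.2465  0.0012 -0.9768 -1.2055] 15.1
```

carry_out([
  [[1,0,0,0,1.5,0,0],[1,0,0,0,1.5,0,0]],
])

```text
time_s: 15.3
eef_pos: [0.5383, 0.1733, 0.1495]
ee_rot: [-0.22, 0.673, -0.22, -0.672]
force: [0.3, 1.4, 7.2]
width: 0.0137
```

```bash
python3 st.py
```

```text
jaw 143.76820777132014 ax [ 0.0015 -0.0002 -1.    ] p [0.5383 0.1733 0.1495] F [0.2633 1.385  7.1563] T [ 0.2903 -0.1141  0.1162] q [ 0.5986  0.3473 -0.2462  0.0013 -0.9761 -1.2317] 15.3
```

carry_out([
  [[1,0,0,0,1.5,0,0],[1,0,0,0,1.5,0,0]],
])

```text
time_s: 15.5
eef_pos: [0.5384, 0.1736, 0.1496]
ee_rot: [-0.229, 0.67, -0.228, -0.669]
force: [0.5, 1.7, 7.1]
width: 0.0137
```

```bash
python3 st.py
```

```text
jaw 142.31970456047205 ax [ 0.0018 -0.     -1.    ] p [0.5384 0.1736 0.1496] F [0.5188 1.6573 7.1405] T [ 0.4288 -0.0622  0.3795] q [ 0.5988  0.3474 -0.2461  0.0013 -0.9758 -1.2572] 15.5
```

The wall is reached at about 60°: the moment jumped to 0.38. Back off a little, unload the press, and open.

carry_out([
  [[1,-0.0005,0,0,-2,0,0],[1,-0.001,0,0,-3,0,0],[1,-0.001,0,0,-3,0,0]],
])

```text
time_s: 15.8
eef_pos: [0.5381, 0.1735, 0.1496]
ee_rot: [-0.212, 0.675, -0.211, -0.675]
force: [1.9, 2.0, 4.6]
width: 0.0136
```

```bash
python3 st.py
```

```text
jaw 145.21815511552248 ax [ 0.0008  0.0003 -1.    ] p [0.5381 0.1735 0.1496] F [1.8651 2.0441 4.5984] T [ 0.5358 -0.4407  0.0066] q [ 0.5986  0.3474 -0.2457  0.0003 -0.9769 -1.2058] 15.8
```

carry_out([
  [[0.3,0,0,0,0,0,0],[0.3,0,0,0,0,0,0],[0.3,0,0,0,0,0,0],[0.3,0,0,0,0,0,0],[0.3,0,0,0,0,0,0],[0.3,0,0,0,0,0,0],[0.3,0,0,0,0,0,0]],
])

```text
time_s: 16.5
eef_pos: [0.5378, 0.1734, 0.1492]
ee_rot: [0.211, -0.675, 0.211, 0.675]
force: [0.4, 0.2, -0.3]
width: 0.058
```

carry_out([
  [[0.3,-0.01,0,0,0,0,0],[0.3,-0.03,0,0,0,0,0],[0.3,-0.06,0,0,0,0,0],[0.3,-0.09,0,0,0,0,0],[0.3,-0.1,0,0,0,0,0],[0.3,-0.1,0,0,0,0,0]],
])

```text
time_s: 17.1
eef_pos: [0.5386, 0.1739, 0.2515]
ee_rot: [-0.213, 0.676, -0.21, -0.674]
force: [-0.3, 0.2, -0.0]
width: 0.0613
```

```bash
python3 st.py; python3 - <<'E'
from h import *
b=save("side","s5")
b=cv2.resize(b[250:400,205:355],(600,600),interpolation=cv2.INTER_CUBIC)
cv2.imwrite("pics/c5.png",np.clip(b[...,::-1]*1.3,0,255).astype(np.uint8))
for d in manip.place_of("side","plug"): print(d["confidence"],w("side",d["xyz"]))
E
```

```text
jaw 145.21978164049037 ax [ 0.0039  0.0025 -1.    ] p [0.5386 0.1739 0.2515] F [-0.2636  0.2422 -0.0426] T [ 0.0666  0.0672 -0.0211] q [ 0.5986  0.2625 -0.0965  0.0002 -1.2072 -1.2057] 17.1
0.94 [0.54071642 0.17375942 0.14197315]
0.81 [ 0.50498054 -0.35651774  0.0271686 ]
```

View pics/c5.png

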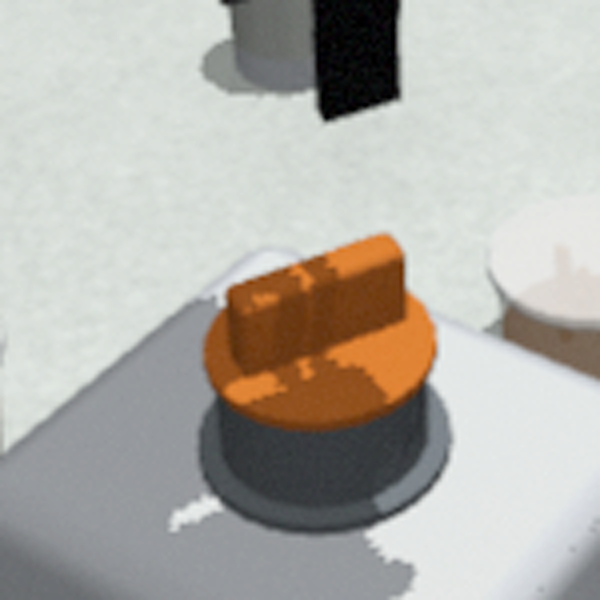

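The plug stays down on the neck after release, flange flush and level at crop (320,360), with the gripper clear above it. Handing in.

```bash
python3 -c "
from workcell import manip
print(manip.sign_off())"
```

```text
the job is handed in; nothing more can be done
None
```

The orange plug is screwed into the tank's neck, released, and the job is handed in (17 s of the 64 s used); no verdict was reported.

- **Start drop:** I pressed at about 8 N, with the plug's lugs on a land about 11 mm above the rim. Turning counter-clockwise about 20 to 27° gave a clear drop in force. The plug then went down until its flange was about 3 mm above the rim.
- **Screwing in:** Clockwise it sank about 2.7 mm over the first 27 to 30°, then stayed level until the wall at about 60°. I backed off 3°, unloaded and opened the fingers.
- **Final checks:** The last picture shows the flange flush and level on the neck, with the gripper clear 10 cm above. The side-camera network puts the plug at (0.541, 0.174, 0.142), within its 4 mm error of the neck at about (0.538, 0.174, 0.140).

**What disagreed:**
- The torque read 0.38 N m for a moment at the wall, above the 0.3 N m stopping value.
- The level part measured about 30° instead of the 16° described. I did not find out why; the plug may have slipped a little in the grip or I misjudged where the level part began.
- The highest vertical force I read at the wrist was about 9 N, well under the limits.
- I did not measure the tubs and bottle again at the end. The arm passed about 0.1 m or more above the tub on its path, and no unexpected force showed in the readings.

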